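# Turn the desk carousel until the hourglass faces the front pointer

## Robot

A 7-joint arm with a two-finger parallel gripper is mounted at the origin on the work surface. World frame = base frame: x ahead of the robot, y to its left, z up, the work surface at z = 0. Lengths are in mm, angles in rad, forces in N, time in s.
With the tool pointing down it reaches from about 425 to 1025 mm from the base axis. Payload 3.6 kg.
Tool frame: the origin (TCP) lies on the centre line of the jaws, within the pads' length; the fingertips stand 17 mm ahead of it and the grasp point (between the pads) lies 2 mm behind it; z points along the fingers, y is the line along which they close (so a half turn about z gives the same grasp; the last joint's range is limited). The gripper opens to 85 mm and grips with 20 to 120 N. Pads are 22 mm wide; open, the fingers measure 114 mm over their backs; the gripper's body (76 mm by 85 mm) begins 54 mm behind the grasp point. The pads swing forward as they close: fully open they stand 13 mm farther back than shut.
Start: joints at [-1.435, 0.591, 0.048, 1.609, -0.033, 0.943, -0.034], TCP at [164.431, 706.111, 248.302] pointing down, gripper open.
Joint ranges: [-2.69, 2.69], [-0.47, 2.24], [-1.27, 1.36], [0.19, 2.51], [-1.53, 4.68], [0.08, 2.07], [-3.09, 3.09]. Speed limits (rad/s): [2.57, 2.57, 3.14, 3.14, 3.14, 3.14, 3.14].

## Interface

Orientations are given as a rotation vector (axis times angle).
In Python, from rig import monitor, vision, ticket gives the robot as it stands.
- The arm moves only by the shell command python3 -m jog 'ROWS' [OPENING] [FORCE]. ROWS is JSON, a list of rows, each an object of numbers: "dx", "dy", "dz": the shift along the tool's x, y, z as a fraction of full scale; "ax", "ay", "az": the turn, a rotation vector about the tool's x, y, z as a fraction of full scale. In form: [{"dx": .., "dy": .., "dz": .., "ax": .., "ay": .., "az": ..}, ...]. A call has 1 to 20 rows; each row shifts and turns the commanded pose from where the row before left it, along the tool's axes as they then stand; what a row does not reach is not made up. Full scale, the value 1, is 500 mm for a shift and pi rad for a turn. A row lasts 1/8 s, in which the tool goes at most 62.5 mm and 10.7 degrees, less where a joint would pass 70% of its speed; a pose out of reach is approached as far as the arm can. A call with a number of a shift or a turn outside -1 to 1 is refused whole. A call with a gripper value outside its range is refused whole. OPENING is the closure, from -1 (fully open) to 1 (shut), set as the call begins (- or left out, the last holds). The fingers move at their own pace and stop on an object; FORCE is the grip in N (left out, the last holds). Time passes only in rows, so rows that do not move let the fingers close. It gives the time, the measured TCP pose, the force, the opening and the grip force at its end, in the units of the state.
- monitor.read_state(): the state, without advancing time (a new reading comes with each control period).
- vision.snapshot(name): name is "scene" or "top"; returns a dict with "color" (384x512x3 uint8, blue, green, red), "intrinsics" (3x3 intrinsics, pixels), "R" (3x3) and "t" (3): a world point X has camera coordinates R X + t. Camera axes: x right, y down, z forward; pixel columns grow to the right and rows downward; lengths in mm; the calibration is good to about 2 mm. A picture is of the moment at which its call begins. There is no depth.
- ticket.sign_off(): hands the job in; it is judged then, once.
The state is a dict: "time_s": time; "joint_positions": joint angles; "qd": joint speeds; "joint_efforts": joint torques, N m; "ee_pos": TCP position; "orientation": TCP orientation; "contact_force": force on the tool from outside, world axes, zero at the start; "moment": the same for the moment, N m; "finger_gap": finger opening in mm; "grasp_force": force on a finger pad.
Only numpy, scipy, OpenCV 4.12 (cv2) and the standard library are available. Lean on these libraries where they do the work, as an engineer would, in place of code of your own. Each camera call takes 0.05 s, during which the arm holds its last target. There are 200 camera calls.

## Task

Turn the round desk organizer gently, by pushing the pegs or edge of its rim with a fingertip, until the red hourglass timer stands centred in line with the orange front pointer on the base. Do not touch, lift or knock over the things standing on the turntable, leave the rest of the desk as it is, and finish with the hand clear.

Things in the scene. Friction and masses are not known exactly. Their poses are not given: they have to be found in the camera images.
- front_mark (a point): Outer end, on top, of the orange front pointer: a flat strip 26 mm wide, 6 mm high, fixed to the base and sticking out from under the turntable, roughly towards the robot. 175 mm horizontally from the turning axis; its x axis points from here to the turning axis, z up.
- hub (a point): Centre of the turntable's top face, 26 mm above the desk, on the vertical turning axis; x and y turn with it. Pale wooden disc 264 mm across, 14 mm thick, with a 24 mm wide, 34 mm high central stub and four upright dividers (26 mm high, out to radius 96 mm, at 45, 135, 225, 315 degrees from x). Each of the four bays holds one thing, about 62 mm from the axis.
- carousel (a joint): Angle in rad that the turntable has turned from its start (0), counter-clockwise from above positive. No stops either way; a light friction (about 1 N at the rim) holds it where it is left.
- hourglass: Hourglass timer with red plastic end caps, 44 mm in diameter, 64 mm high, loose in one of the bays on the turntable (never the front one at the start). Origin at the centre of its underside, z up.
- jar: Glass jar with blue cap, 42 mm in diameter, 55 mm high, loose in a bay. Origin at the centre of its underside.
- tin: Round brass pin tin, 46 mm in diameter, 30 mm high, loose in a bay. Origin at the centre of its underside.
- eraser: White eraser 28 x 45 x 18 mm, loose in a bay. Origin at the centre of its underside.
- holder: Bamboo pencil holder with pencils on the robot's left, 70 mm in diameter, 95 mm high (pencils to 140 mm), loose. Origin at the centre of its underside. Bystander.
- tumbler: Steel tumbler, 68 mm in diameter, 85 mm high, loose on a 6 mm grey silicone coaster on the robot's right. Origin at the centre of its underside. Bystander.
- steel_lid (a joint): Lid angle of the steel hinged box (150 x 200 mm, 75 mm high and a knob on top, fixed) on the robot's right: 0 shut, rad. Bystander; a plywood clipboard with two chrome binder clips lies on the robot's left.
- peg_top (a point): Top centre (66 mm above the desk) of one of eight dark steel finger pegs on the turntable's rim. All are upright, 12 mm in diameter, 40 mm high above the top face, 123 mm from the axis, at 22.5, 67.5, 112.5 ... degrees (every 45) from hub's x axis; this one is at 22.5.
Mind the look-alikes: they are no part of the job. Of the things like the tin, leave any that is pink; of the rest the larger one is meant.

How it is judged (in metres and radians):
At the end, for the whole second after the job is handed in: The hourglass stands upright in its bay on the turntable, on the pointer's side of the axis, its centre within 11 mm sideways of the pointer's centre line; the turntable is at rest and the other things on it stand upright (y of hourglass in the frame of front_mark between -0.011 and 0.011 m and x of hourglass in the frame of front_mark between 0.085 and 0.14 m and angle between each of hourglass, jar, tin, eraser's own z axis and vertical below 0.1 rad and height (world z) of hourglass between 0.02 and 0.032 m and velocity of joint carousel between -0.05 and 0.05 rad/s and linear speed of hourglass below 0.01 m/s); the robot touches nothing.
It fails at once if the robot touches a thing standing on the turntable (contact force between any of the arm, the fingers and hourglass above 0.5 N or contact force between any of the arm, the fingers and jar above 0.5 N or contact force between any of the arm, the fingers and tin above 0.5 N or contact force between any of the arm, the fingers and eraser above 0.5 N).
It fails at once if a thing on the turntable is lifted or knocked over (height (world z) of any of hourglass, jar, tin, eraser above 0.04 m or angle between any of hourglass, jar, tin, eraser's own z axis and vertical above 0.35 rad).
It fails at once if the turntable is spun hard instead of turned gently (faster than 3 rad/s) (velocity of joint carousel above 3 rad/s or velocity of joint carousel below -3 rad/s).
It fails at once if the pencil holder, the tumbler or the box's lid is disturbed (distance of any of holder, tumbler from where it was at the start of the episode above 0.015 m or value of joint steel_lid above 0.15 rad).
It also fails if it takes over 64 s, if anything falls off the work surface, if the arm or the gripper's body presses on something with over 40 N, if the wrist force passes 120 N, or if a joint passes its speed limit or range.

## Working session

There is one attempt and no reset: what is moved stays moved. The work goes in short steps, Python scripts to look and compute and a shell command to move; the robot and the scene stay as the last step left them, time stands still between calls to the robot, and variables do not carry over. Pictures are saved under pics/ and viewed, at most 10 in all, crops included, and the job is handed in when it is done.

```bash
mkdir -p pics; python3 - <<'E'
from rig import monitor, vision
import cv2,numpy as np
s=monitor.read_state();print({k:np.round(v,3).tolist() for k,v in s.items()})
for n in("scene","top"):
    d=vision.snapshot(n);cv2.imwrite(f"pics/{n}0.png",d["color"]);np.savez(f"{n}0.npz",**d);print(n,d["intrinsics"],d["R"],d["t"])
E
```

```text
{'time_s': 0.0, 'joint_positions': [-1.435, 0.592, 0.048, 1.61, -0.033, 0.943, -0.034], 'qd': [-0.0, -0.001, -0.0, 0.0, -0.002, 0.001, -0.001], 'joint_efforts': [-0.0, -54.868, 1.546, -19.813, 0.009, 0.009, 0.0], 'ee_pos': [164.253, 705.334, 247.134], 'orientation': [-0.358, -3.121, 0.004], 'contact_force': [-0.007, -0.034, -0.502], 'moment': [0.013, 0.014, -0.029], 'grasp_force': 0.0, 'finger_gap': 85.219}
scene [[483.40117266   0.         253.34525038]
 [  0.         483.40117266 189.12914359]
 [  0.           0.           1.        ]] [[-0.23915499  0.97083208 -0.01702835]
 [ 0.7107458   0.16308298 -0.68428383]
 [-0.66154766 -0.17575272 -0.72901693]] [ 150.799536   -324.42928756 1652.27089637]
top [[381.13113085   0.         257.52657082]
 [  0.         381.13113085 189.56683031]
 [  0.           0.           1.        ]] [[-0.00347281 -0.99996279  0.00789633]
 [-0.99682418  0.00283347 -0.07958343]
 [ 0.0795581  -0.00814763 -0.99679693]] [ -36.75187739  534.3285803  1243.26764004]
```

View pics/top0.png

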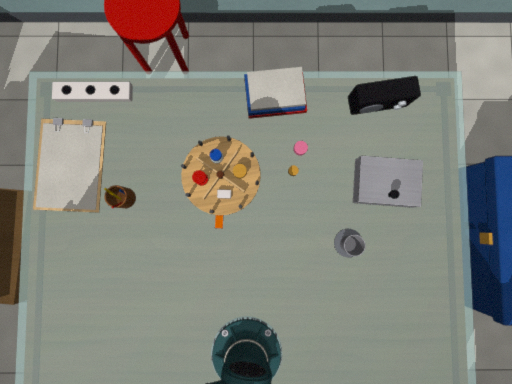

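View pics/scene0.png

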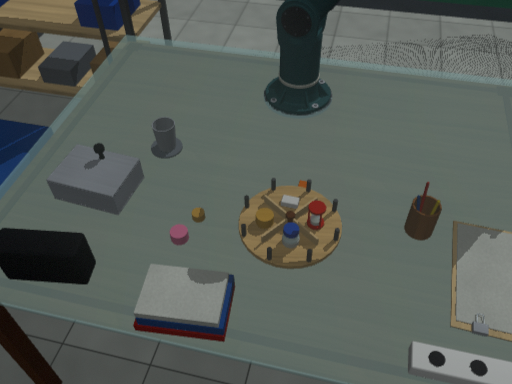

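The top view shows the turntable at about (220,175). The red hourglass is on its left at (200,178), the orange pointer at (219,222) and the eraser in front at (223,194). The blue jar is at (215,155) and the brass tin at (239,171). The look-alikes, a pink disc at (301,148) and a small brass one at (294,171), are off the turntable, so I leave them alone. The hourglass has to turn roughly +90° (counter-clockwise).

```bash
cat > h.py <<'E'
import cv2,numpy as np
from rig import vision
def ray(d,u,v,z):
    K,R,t=d["intrinsics"],d["R"],d["t"];c=-R.T@t;r=R.T@np.linalg.solve(K,[u,v,1.]);return (c+r*(z-c[2])/r[2])[:2]
def proj(d,X):
    p=d["intrinsics"]@(d["R"]@np.array(X,float)+d["t"]);return p[:2]/p[2]
def blob(d,lo,hi,roi):
    h=cv2.cvtColor(d["color"],cv2.COLOR_BGR2HSV)
    m=cv2.inRange(h,lo,hi);k=np.zeros_like(m);x0,y0,x1,y1=roi;k[y0:y1,x0:x1]=1;m=m*k
    n,l,s,c=cv2.connectedComponentsWithStats(m)
    i=1+np.argmax(s[1:,4]);return c[i],s[i],(l==i).astype(np.uint8)
E
python3 - <<'E'
from h import *
T=dict(np.load("top0.npz"));S=dict(np.load("scene0.npz"))
R1=((170,125,270,240),(225,170,355,275))
for n,d,r in(("top",T,R1[0]),("scene",S,R1[1])):
    h=cv2.cvtColor(d["color"],cv2.COLOR_BGR2HSV)
    red=blob(d,(0,170,70),(4,255,255),r);ora=blob(d,(5,200,120),(13,255,255),r);wood=blob(d,(9,60,90),(24,190,255),r)
    print(n,"red",red[0],red[1],"orange",ora[0],ora[1],"wood",wood[1])
    print(" hg(z=88)",ray(d,*red[0],88)," ora z6",ray(d,*ora[0],6))
    hull=cv2.convexHull(cv2.findContours(wood[2],0,1)[0][0][:,0])
    e=cv2.fitEllipse(hull);print(" ell",e," hub z26",ray(d,*e[0],26))
cr=cv2.hconcat([cv2.resize(T["color"][130:235,170:270],(400,420),interpolation=2),cv2.resize(S["color"][170:275,230:350],(400,420),interpolation=2)])
cv2.imwrite("pics/crop0.png",cr)
E
```

```text
top red [199.83229814 177.40993789] [193 171  15  14 161] orange [218.5 227. ] [216 227   6   1   6] wood [ 181  136   80   88 4362]
 hg(z=88) [567.79721768 143.56050077]  ora z6 [410.7583153   91.83614343]
 ell ((220.400390625, 176.92442321777344), (78.27973937988281, 83.63346099853516), 4.811242580413818)  hub z26 [576.20682788  84.43676195]
scene red [316.88202247 207.04494382] [309 201  17  13 178] orange [304.  184.6] [303 184   3   3   5] wood [ 239  180  103   83 3776]
 hg(z=88) [569.28991987 146.9757768 ]  ora z6 [422.67335906  94.78557158]
 ell ((290.2739562988281, 223.6082000732422), (83.84993743896484, 102.35404205322266), 90.52960205078125)  hub z26 [585.25947982  86.16423535]
```

View pics/crop0.png

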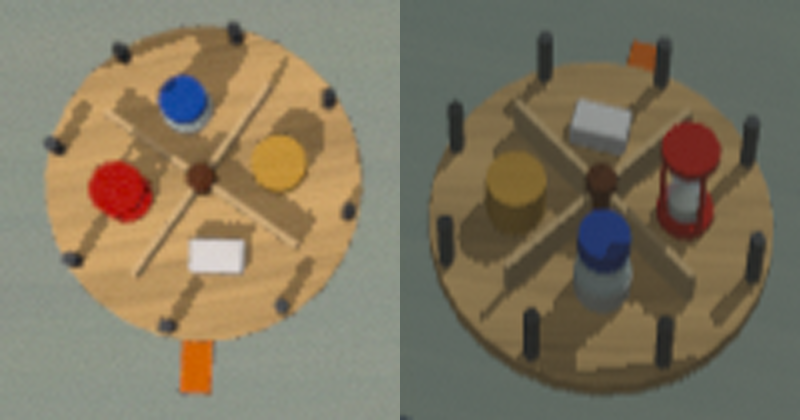

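The crop shows the hourglass with red caps in the left bay at (120,190), the orange pointer at (197,367) and eight pegs. I take the hub from the mean of the peg tops, then work out the angles.

```bash
python3 - <<'E'
from h import *
T=dict(np.load("top0.npz"));S=dict(np.load("scene0.npz"))
p=np.array([(234,29),(121,49),(52,145),(71,259),(167,325),(282,306),(349,211),(330,97)])/4+[170-.4,130-.4]
P=np.array([ray(T,*q,66) for q in p]);hub=P.mean(0)
v=P-hub;print("hub",hub,"r",np.linalg.norm(v,axis=1).round(),"ang",np.degrees(np.arctan2(v[:,1],v[:,0])).round(1))
q=np.array([(545,38),(663,45),(751,122),(758,239),(665,322),(531,315),(444,222),(456,108)])*[120/400,.25]+[230-.4,170-.4]
Q=np.array([ray(S,*a,66) for a in q]);print("hub scene",Q.mean(0),np.linalg.norm(Q-Q.mean(0),axis=1).round())
# pointer
h=cv2.cvtColor(T["color"],cv2.COLOR_BGR2HSV);print(h[222,213:226].tolist())
m=cv2.inRange(h,(3,180,100),(15,255,255));m[:217]=0;m[235:]=0;m[:,:200]=0;m[:,240:]=0
n=np.argwhere(m);print(n.min(0),n.max(0));c=n.mean(0)[::-1];print("ptr",c,ray(T,*c,6),"end",ray(T,c[0],n[:,0].max()+.5,6))
for z,u in((90,(120/4+169.6,190/4+129.6)),):
    print("hg",ray(T,*u,z))
print("hg scene",ray(S,690*.3+229.6,150/4+169.6,90))
E
```

```text
hub [581.57788224  82.80904272] r [123. 123. 122. 122. 121. 122. 122. 122.] ang [ -12.3   31.9   77.6  122.4  167.5 -147.9 -103.1  -58.1]
hub scene [515.62476026 372.52156792] [117. 130. 128. 114. 116. 131. 128. 113.]
[[48, 22, 150], [28, 32, 150], [13, 173, 189], [15, 254, 202], [14, 255, 205], [14, 255, 205], [14, 255, 205], [14, 255, 206], [14, 255, 205], [14, 203, 200], [20, 40, 153], [47, 23, 152], [52, 19, 146]]
[217 215] [227 222]
ptr [218.675 222.075] [427.09845013  91.32954343] end [409.09896742  91.24614341]
hg [568.55384973 144.01039947]
hg scene [505.92539869 430.22514631]
```

Hub is at (581.6, 82.8). The pointer is at about 177° and the hourglass at about 102° with radius 63, so it needs about +75°. I'll push the peg at 167.5° (front left, beside the low eraser), coming in behind it at about 147°.

```bash
python3 -m jog '[{"dx":-0.0614,"dy":-0.067},{"dx":-0.0614,"dy":-0.067},{"dx":-0.0614,"dy":-0.067},{"dx":-0.0614,"dy":-0.067},{"dx":-0.0614,"dy":-0.067},{"dx":-0.0614,"dy":-0.067},{"dx":-0.0614,"dy":-0.067},{"dx":-0.0614,"dy":-0.067},{"dx":-0.0614,"dy":-0.067},{"dx":-0.0614,"dy":-0.067},{"dx":-0.0614,"dy":-0.067},{"dx":-0.0614,"dy":-0.067},{"dx":-0.0614,"dy":-0.067},{"dx":-0.0614,"dy":-0.067},{"az":0.047},{"az":0.047},{},{}]' 1 20
cat > st.py <<'E'
from h import *
from rig import monitor
from scipy.spatial.transform import Rotation as Ro
import sys
s=monitor.read_state();R=Ro.from_rotvec(s["orientation"]).as_matrix();p=np.array(s["ee_pos"]);H=np.array([581.6,82.8]);v=p[:2]-H
print("tcp",p.round(1),"r",np.linalg.norm(v).round(1),"th",np.degrees(np.arctan2(v[1],v[0])).round(1),"xdir",np.degrees(np.arctan2(R[1,0],R[0,0])).round(1),"tilt z",R[:,2].round(3),"F",np.round(s["contact_force"],1),s["time_s"],s["finger_gap"])
if len(sys.argv)>2:
    r,th,z=map(float,sys.argv[1:]);a=np.radians(th);print("frac",(R.T@(np.array([*(H+r*np.array([np.cos(a),np.sin(a)])),z])-p)/500).round(4))
E
python3 st.py 125 147 120
```

```text
tcp [164.3 705.4 247.2] r 749.5 th 123.8 xdir 166.9 tilt z [-0.    -0.002 -1.   ] F [0.5 0.6 1.2] 0.1 85.39797909160521
frac [-0.8601 -0.938   0.2565]invalid input at $[0]: expected keys dx, dy, dz, ax, ay, az
```

All six keys are required in each row.

```bash
python3 -m jog '[{"dx":-0.0614,"dy":-0.067,"dz":0,"ax":0,"ay":0,"az":0},{"dx":-0.0614,"dy":-0.067,"dz":0,"ax":0,"ay":0,"az":0},{"dx":-0.0614,"dy":-0.067,"dz":0,"ax":0,"ay":0,"az":0},{"dx":-0.0614,"dy":-0.067,"dz":0,"ax":0,"ay":0,"az":0},{"dx":-0.0614,"dy":-0.067,"dz":0,"ax":0,"ay":0,"az":0},{"dx":-0.0614,"dy":-0.067,"dz":0,"ax":0,"ay":0,"az":0},{"dx":-0.0614,"dy":-0.067,"dz":0,"ax":0,"ay":0,"az":0},{"dx":-0.0614,"dy":-0.067,"dz":0,"ax":0,"ay":0,"az":0},{"dx":-0.0614,"dy":-0.067,"dz":0,"ax":0,"ay":0,"az":0},{"dx":-0.0614,"dy":-0.067,"dz":0,"ax":0,"ay":0,"az":0},{"dx":-0.0614,"dy":-0.067,"dz":0,"ax":0,"ay":0,"az":0},{"dx":-0.0614,"dy":-0.067,"dz":0,"ax":0,"ay":0,"az":0},{"dx":-0.0614,"dy":-0.067,"dz":0,"ax":0,"ay":0,"az":0},{"dx":-0.0614,"dy":-0.067,"dz":0,"ax":0,"ay":0,"az":0},{"dx":0,"dy":0,"dz":0,"ax":0,"ay":0,"az":0.047},{"dx":0,"dy":0,"dz":0,"ax":0,"ay":0,"az":0.047},{"dx":0,"dy":0,"dz":0,"ax":0,"ay":0,"az":0},{"dx":0,"dy":0,"dz":0,"ax":0,"ay":0,"az":0}]' 1 20
python3 st.py 125 147 60
```

```text
time_s: 2.35
ee_pos: [476.4, 152.0, 248.2]
orientation: [-0.81, -3.035, 0.0]
contact_force: [-0.2, -0.2, -0.5]
finger_gap: -0.0
grasp_force: 0.0
tcp [476.4 152.  248.2] r 125.9 th 146.6 xdir 150.1 tilt z [-0. -0. -1.] F [-0.2 -0.2 -0.5] 2.35 -0.01044405243549431
frac [-0.0018 -0.0016  0.3764]
```

```bash
python3 -m jog '[{"dx":0,"dy":0,"dz":0.06,"ax":0,"ay":0,"az":0},{"dx":0,"dy":0,"dz":0.06,"ax":0,"ay":0,"az":0},{"dx":0,"dy":0,"dz":0.06,"ax":0,"ay":0,"az":0},{"dx":0,"dy":0,"dz":0.06,"ax":0,"ay":0,"az":0},{"dx":0,"dy":0,"dz":0.05,"ax":0,"ay":0,"az":0},{"dx":0,"dy":0,"dz":0.04,"ax":0,"ay":0,"az":0},{"dx":0,"dy":0,"dz":0.03,"ax":0,"ay":0,"az":0},{"dx":0,"dy":0,"dz":0.016,"ax":0,"ay":0,"az":0},{"dx":0,"dy":0,"dz":0,"ax":0,"ay":0,"az":0},{"dx":0,"dy":0,"dz":0,"ax":0,"ay":0,"az":0}]'
python3 st.py 125 147 60
python3 - <<'E'
from h import *
a=vision.snapshot("top")["color"][110:250,150:290];b=vision.snapshot("scene")["color"][130:275,220:365]
cv2.imwrite("pics/c1.png",cv2.hconcat([cv2.resize(a,(400,400)),cv2.resize(b,(400,400))]))
E
```

```text
time_s: 3.6
ee_pos: [477.1, 152.0, 60.8]
orientation: [0.813, 3.034, 0.001]
contact_force: [-0.3, -1.1, 0.9]
finger_gap: -0.2
grasp_force: 0.0
tcp [477.1 152.   60.8] r 125.4 th 146.5 xdir 150.0 tilt z [ 0.001  0.    -1.   ] F [-0.3 -1.1  0.9] 3.6 -0.24134958516872904
frac [-0.0006 -0.0023  0.0016]
```

View pics/c1.png

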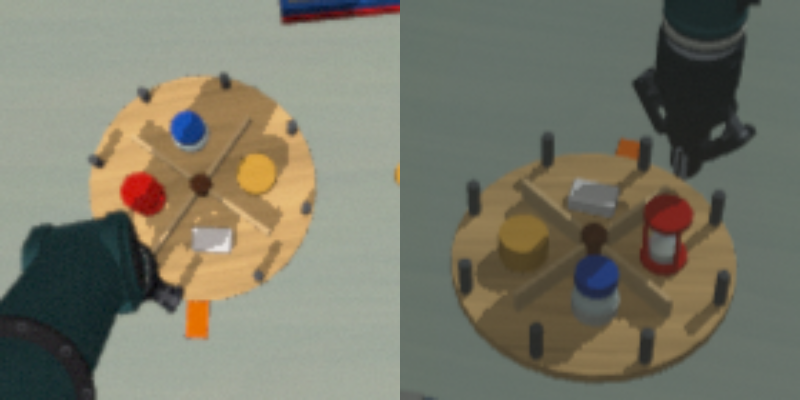

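The finger is down outside the rim, between pegs, clear of the hourglass. Now I push counter-clockwise along an arc.

```bash
python3 -m jog '[{"dx":0,"dy":-0.012,"dz":0,"ax":0,"ay":0,"az":0},{"dx":0,"dy":-0.0164,"dz":0,"ax":0,"ay":0,"az":-0.01},{"dx":0,"dy":-0.0164,"dz":0,"ax":0,"ay":0,"az":-0.0208},{"dx":0,"dy":-0.0164,"dz":0,"ax":0,"ay":0,"az":-0.0208},{"dx":0,"dy":-0.0164,"dz":0,"ax":0,"ay":0,"az":-0.0208},{"dx":0,"dy":-0.0164,"dz":0,"ax":0,"ay":0,"az":-0.0208},{"dx":0,"dy":-0.0164,"dz":0,"ax":0,"ay":0,"az":-0.0208},{"dx":0,"dy":-0.0164,"dz":0,"ax":0,"ay":0,"az":-0.0208},{"dx":0,"dy":-0.0164,"dz":0,"ax":0,"ay":0,"az":-0.0208},{"dx":0,"dy":-0.0164,"dz":0,"ax":0,"ay":0,"az":-0.0208},{"dx":0,"dy":0,"dz":0,"ax":0,"ay":0,"az":0}]'
python3 st.py 125 232 60
```

```text
time_s: 5.08
ee_pos: [452.1, 75.8, 60.4]
orientation: [0.045, -3.141, 0.001]
contact_force: [0.5, 0.3, -0.8]
finger_gap: -0.1
grasp_force: 0.0
tcp [452.1  75.8  60.4] r 129.7 th -176.9 xdir -178.4 tilt z [-0.001 -0.    -1.   ] F [ 0.5  0.3 -0.8] 5.075 -0.11887389903221558
frac [-0.0998 -0.1859  0.0009]
```

```bash
python3 -m jog '[{"dx":-0.001,"dy":-0.0164,"dz":0,"ax":0,"ay":0,"az":-0.0208},{"dx":-0.001,"dy":-0.0164,"dz":0,"ax":0,"ay":0,"az":-0.0208},{"dx":-0.001,"dy":-0.0164,"dz":0,"ax":0,"ay":0,"az":-0.0208},{"dx":-0.001,"dy":-0.0164,"dz":0,"ax":0,"ay":0,"az":-0.0208},{"dx":-0.001,"dy":-0.0164,"dz":0,"ax":0,"ay":0,"az":-0.0208},{"dx":-0.001,"dy":-0.0164,"dz":0,"ax":0,"ay":0,"az":-0.0208},{"dx":-0.001,"dy":-0.0164,"dz":0,"ax":0,"ay":0,"az":-0.0208},{"dx":-0.001,"dy":-0.0164,"dz":0,"ax":0,"ay":0,"az":-0.0208},{"dx":-0.001,"dy":-0.0164,"dz":0,"ax":0,"ay":0,"az":-0.0208},{"dx":-0.001,"dy":-0.0164,"dz":0,"ax":0,"ay":0,"az":-0.0208},{"dx":0,"dy":0,"dz":0,"ax":0,"ay":0,"az":0},{"dx":0,"dy":0,"dz":0,"ax":0,"ay":0,"az":0}]'
python3 st.py 125 232 60
cat > look.py <<'E'
from h import *
import sys
t=vision.snapshot("top");s=vision.snapshot("scene")
H=np.array([581.6,82.8]);e=np.array([409.1,91.25])-H;a0=np.degrees(np.arctan2(e[1],e[0]));
for n,d,r in(("top",t,(170,125,270,235)),("scene",s,(225,150,355,275))):
    try:
        h=cv2.cvtColor(d["color"],cv2.COLOR_BGR2HSV);c,st,_=blob(d,(0,170,70),(4,255,255),r)
        v=ray(d,*c,86 if n=="top" else 75)-H;a=np.degrees(np.arctan2(v[1],v[0]));print(n,c,st,v.round(1),"ang",a.round(1),"need",((a0-a+180)%360-180).round(1))
    except Exception as x: print(n,x)
a=t["color"][110:250,150:290];b=s["color"][130:275,220:365]
cv2.imwrite(sys.argv[1],cv2.hconcat([cv2.resize(a,(400,400)),cv2.resize(b,(400,400))]))
E
python3 look.py pics/c2.png
```

```text
time_s: 6.58
ee_pos: [482.8, 2.4, 60.3]
orientation: [-1.051, 2.96, 0.0]
contact_force: [-0.1, -0.1, 0.4]
finger_gap: 0.3
grasp_force: 0.0
tcp [482.8   2.4  60.3] r 127.3 th -140.9 xdir -140.9 tilt z [ 0.  0. -1.] F [-0.1 -0.1  0.4] 6.575 0.2839013564877205
frac [-0.011  -0.0557  0.0006]
top [213.22       192.72666667] [207 186  14  14 150] [-62.1  18.6] ang 163.3 need 13.9
scene [302.39751553 189.74534161] [295 184  16  13 161] [-73.9  18.3] ang 166.1 need 11.1
```

View pics/c2.png

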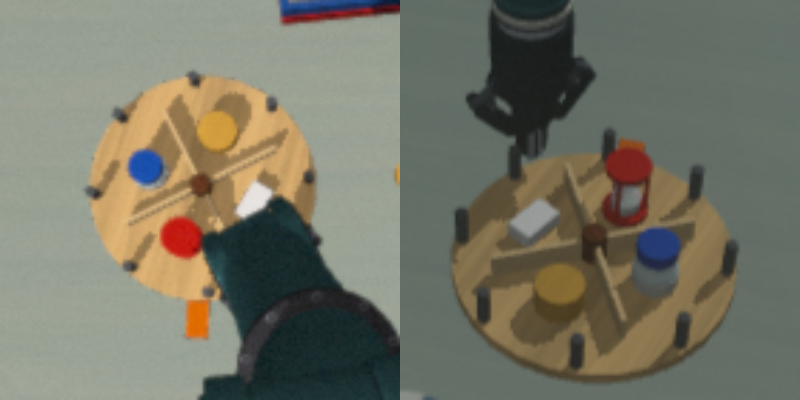

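The hourglass is at (180,238) in the crop, nearly at the pointer, with about 13.5° left to go. Everything is upright and the finger is behind its peg.

```bash
python3 -m jog '[{"dx":0,"dy":-0.0098,"dz":0,"ax":0,"ay":0,"az":-0.0125},{"dx":0,"dy":-0.0098,"dz":0,"ax":0,"ay":0,"az":-0.0125},{"dx":0,"dy":-0.0098,"dz":0,"ax":0,"ay":0,"az":-0.0125},{"dx":0,"dy":-0.0098,"dz":0,"ax":0,"ay":0,"az":-0.0125},{"dx":0,"dy":-0.0098,"dz":0,"ax":0,"ay":0,"az":-0.0125},{"dx":0,"dy":-0.0098,"dz":0,"ax":0,"ay":0,"az":-0.0125},{"dx":0,"dy":0,"dz":0,"ax":0,"ay":0,"az":0},{"dx":0,"dy":0,"dz":0,"ax":0,"ay":0,"az":0}]'
python3 st.py 125 232 60; python3 look.py pics/c3.png
```

```text
time_s: 7.68
ee_pos: [503.7, -19.0, 60.3]
orientation: [1.393, -2.816, 0.001]
contact_force: [-0.3, -0.1, 0.9]
finger_gap: -0.0
grasp_force: 0.0
tcp [503.7 -19.   60.3] r 128.2 th -127.4 xdir -127.4 tilt z [ 0. -0. -1.] F [-0.3 -0.1  0.9] 7.675 -0.04578630932721681
frac [-0.0064  0.0026  0.0007]
top [217.7852349 193.4966443] [211 187  14  14 149] [-64.6   4.2] ang 176.2 need 1.0
scene [297.01242236 188.11180124] [289 182  17  13 161] [-76.5   3.8] ang 177.2 need 0.0
```

```bash
python3 -m jog '[{"dx":0,"dy":0.01,"dz":0,"ax":0,"ay":0,"az":0},{"dx":0.01,"dy":0.02,"dz":0,"ax":0,"ay":0,"az":0},{"dx":0.01,"dy":0,"dz":-0.02,"ax":0,"ay":0,"az":0},{"dx":0.02,"dy":0,"dz":-0.06,"ax":0,"ay":0,"az":0},{"dx":0,"dy":0,"dz":-0.08,"ax":0,"ay":0,"az":0},{"dx":0,"dy":0,"dz":-0.08,"ax":0,"ay":0,"az":0},{"dx":0,"dy":0,"dz":-0.08,"ax":0,"ay":0,"az":0},{"dx":0,"dy":-0.08,"dz":-0.05,"ax":0,"ay":0,"az":0},{"dx":0,"dy":-0.08,"dz":0,"ax":0,"ay":0,"az":0},{"dx":0,"dy":-0.08,"dz":0,"ax":0,"ay":0,"az":0},{"dx":0,"dy":-0.08,"dz":0,"ax":0,"ay":0,"az":0},{"dx":0,"dy":0,"dz":0,"ax":0,"ay":0,"az":0},{"dx":0,"dy":0,"dz":0,"ax":0,"ay":0,"az":0},{"dx":0,"dy":0,"dz":0,"ax":0,"ay":0,"az":0}]'
python3 look.py pics/c4.png
```

```text
time_s: 9.52
ee_pos: [605.6, -121.4, 245.5]
orientation: [1.395, -2.814, -0.001]
contact_force: [-0.9, -0.6, 0.1]
finger_gap: -0.0
grasp_force: 0.0
top [217.8590604  193.48993289] [211 187  14  14 149] [-64.6   4. ] ang 176.4 need 0.8
scene [297.11612903 188.03225806] [289 182  17  13 155] [-76.8   4. ] ang 177.0 need 0.2
```

View pics/c4.png

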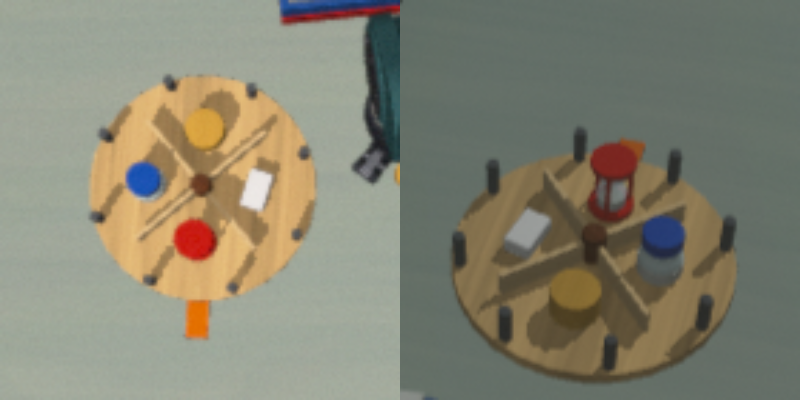

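The hourglass cap at (195,240) is in line with the pointer at (198,318). Everything is upright and the hand is clear, so I'm handing it in.

```bash
python3 -c "
from rig import ticket
print(ticket.sign_off())"
```

```text
the job is handed in; nothing more can be done
None
```

The job is handed in: I turned the organizer about 75° counter-clockwise by one peg, and the last images show the hourglass about 1 mm off the pointer's centre line, everything on the turntable upright and the hand clear, though the sign-off returned no verdict.

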